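Close and bolt the sprung lid of a loaded transport case

TASK

The manometer is packed in the blue transport case, so close the case up: tip the standing lid over, press it down against its spring buffers and slide the yellow thumb bolt fully home through the slot of the steel strike plate, so that the lid stays bolted down when you let go. The strike plate is out of adjustment, so feel for the depth at which the bolt slips in; never push on the case harder than 60 N, and leave the bottle, the stopwatch and the spanner where they are.

Things in the scene. Friction and masses are not known exactly. Their poses are not given: they have to be found in the camera images.
- case: blue transport case, fixed to the worktop, 120 (x) x 190 (y) x 60 mm high without its lid; origin at the centre of its underside, z up. Its x axis points from its front (bolt side, nearer the robot) to its back (hinge side); yaw up to 0.5 rad either way. A manometer lies packed inside.
- hinge_line (a point): centre of the lid's hinge axis, which runs along the case's y axis: 62 mm behind the case's middle, 60 mm above the worktop
- buffer_line (a point): point at rim height midway between two black-capped spring buffers in the case's front corners, 45 mm in front of its middle. The buffers stand 23 mm above the rim and push the lid up with about 0.6 N per mm (both together). Pressed down on the thumb plate, the lid needs roughly 3 to 17 N to come to the depth where the bolt enters.
- lid (a joint): lid angle in rad: 0 = level, grows as it opens; 1.7 to 1.9 at the start (standing, leaning back past upright), stops at 1.9 and -0.1. Brought forward to below about 1.2 it falls by itself onto the spring buffers and rests near 0.09.
- lid_middle (a point): middle of the lid's top face, which looks away from the robot while the lid stands open. The lid is a plate 6 mm thick, 130 mm deep from the hinge to its free edge and 204 mm wide; its top face lies 16 mm above the hinge axis when level. The bolt sits in the middle of its width, so push the standing lid over from behind beside the bolt.
- lid_edge (a point): middle of the lid's free edge, half-way through its thickness
- bolt (a joint): travel of the yellow and steel thumb bolt on the lid in m: 0 = drawn back, 0.024 = fully home. It slides along the lid, away from the hinge (towards the case's front, -x of the case with the lid down), friction about 2 N, stays where it is left. Starts at 0 to 0.004.
- thumb_plate (a point): middle of the top of the bolt's flat yellow thumb plate (46 mm along the slide, 40 wide), moves with the bolt. Lid level, bolt drawn back: 90 mm above the worktop, 76 mm in front of the hinge axis. A yellow rib (8 mm thick, 40 wide, 14 higher than the plate) stands at its front end, its near face 22 mm ahead of this point: push it forward from behind while pressing the plate down.
- bolt_nose (a point): foremost point of the bolt's blunt steel nose, moves with the bolt. The bar is 16 mm wide and 8 mm thick; this point is half-way up it, 8 mm below the top of the thumb plate.
- strike_nominal (a point): fixed point 81 mm in front of the case's middle, 82 mm above the worktop: the slot's centre in a well adjusted strike plate (level with the bolt at lid angle 0). The real slot lies up to 8 mm lower or higher; this reading does not tell. Steel plate 36 mm wide, 10 thick; slot 24 wide, 12 high, a 16 mm lintel above, solid sill below; the nose butts on these if the lid is too high or low.
- bottle: plastic bottle with blue cap, 60 mm across, 125 mm high, standing right of the case; origin under its centre
- stopwatch: black stopwatch 61 x 54 x 16 mm lying left of the case; origin under its centre
- spanner: open-ended steel spanner, 169 mm long, 6 mm thick, lying behind the case; origin under its centre
Things that resemble listed ones, but are neither listed nor needed, are in the scene too. Of the things that look like the case, the larger one is meant.

How it is judged:
On the way:
1. the lid is swung over and down onto its buffers, bolt still drawn back (value of joint lid below 0.2 rad and value of joint bolt below 0.01 m), for 0.1 s.
At the end, for the whole second after the job is handed in: The bolt is home through the slot of the strike plate (bolt travel over 20 of 24 mm) and holds the lid down (lid angle below 0.105 rad, at rest); the bottle stands upright (within 0.15 rad), and bottle, stopwatch and spanner are within 20 mm of where they stood (value of joint bolt above 0.02 m and value of joint lid below 0.105 rad and velocity of joint lid between -0.05 and 0.05 rad/s and angle between bottle's own z axis and vertical below 0.15 rad and distance of each of bottle, stopwatch, spanner from where it was at the start of the episode below 0.02 m); the robot touches nothing.
It fails at once if the case, its lid, bolt or strike plate is pushed harder than 60 N (contact force between any of the arm, the fingers and case above 60 N).
It fails at once if the bottle, stopwatch or spanner is shifted by more than 20 mm (distance of any of bottle, stopwatch, spanner from where it was at the start of the episode above 0.02 m).
It also fails if it takes over 64 s, if anything falls off the work surface, if the arm or the gripper's body presses on something with over 40 N, if the wrist force passes 120 N, or if a joint passes its speed limit or range.

ROBOT

A 6-joint arm with a two-finger parallel gripper is mounted at the origin on a cart in front of the work surface, level with it; the furniture and walls round the work are solid. World frame = base frame: x ahead of the robot, y to its left, z up, the work surface at z = 0. Lengths are in m, angles in rad, forces in N, time in s.
With the tool pointing down it reaches from about 0.325 to 1 m from the base axis. Payload 5.1 kg.
Tool frame: the origin (TCP) lies midway between the tips of the shut fingers; the grasp point (between the pads) lies 19 mm behind it; z points along the fingers, y is the direction in which the jaws open and shut (so a half turn about z gives the same grasp; the last joint's range is limited). The gripper opens to 85 mm and grips with 20 to 120 N. Pads are 22 mm wide; open, the fingers measure 114 mm over their backs; the gripper's body (76 mm by 85 mm) begins 54 mm behind the grasp point. The pads swing forward as they close: fully open they stand 13 mm farther back than shut.
Start: joints at [-1.377, 0.124, 1.65, -0, 1.367, -0.083], TCP at [0.178, -0.625, 0.231] pointing down, gripper open.
Joint ranges: [-2.61, 2.61], [-1.02, 2.33], [0.03, 2.71], [-1.35, 4.49], [0.32, 2.68], [-2.91, 2.91]. Speed limits (rad/s): [2.57, 2.57, 3.14, 3.14, 3.14, 3.14].

INTERFACE

Orientations are given as a 3x3 rotation matrix whose columns are the frame's x, y, z axes.
In Python, from station import arm gives the robot as it stands.
- The arm moves only by the shell command python3 -m pendant 'ROWS' [FORCE]. ROWS is JSON, a list of rows, each an object with "claw": the closure in counts, from 0 (fully open) to 255 (shut); "linear": the shift along the tool's x, y, z in mm, a list of three; "yaw": the turn about the tool's z in rad. In form: [{"claw": claw, "linear": [tx, ty, tz], "yaw": yaw}, ...]. A call has 1 to 8 rows; each row shifts and turns the commanded pose from where the row before left it, along the tool's axes as they then stand; what a row does not reach is not made up. A row lasts 1/8 s, in which the tool goes at most 62.5 mm and 10.7 degrees, less where a joint would pass 70% of its speed; a pose out of reach is approached as far as the arm can. A call is refused whole if a number of a shift passes 62.5 or a number of a turn 0.188, either way. A call with a gripper value outside its range is refused whole. The fingers move at their own pace and stop on an object; FORCE is the grip in N (left out, the last holds). Time passes only in rows, so rows that do not move let the fingers close. It gives the time, the measured TCP pose, the force and the opening at its end, in the units of the state.
- arm.get_state(): the state, without advancing time (a new reading comes with each control period).
- arm.get_image(name): name is "scene" or "top"; returns a dict with "pixels" (480x640x3 uint8, red, green, blue), "camera_matrix" (3x3 intrinsics, pixels), "origin" and "attitude" of the camera in the world. Camera axes: x right, y down, z forward; pixel columns grow to the right and rows downward; lengths in m; the calibration is good to about 2 mm. A picture is of the moment at which its call begins. There is no depth.
- arm.job_done(): hands the job in, once; it reports no verdict.
Trained networks look in a picture, given as the dict that the camera call returned (one of the last four; its "shot" number tells which), for a name from the list of things; names that differ only in an ending like _2 or _b are one class to them, and where a whole thing is asked for, a point or a joint stands for the part that bears it (a point fixed in the world has none). Each returns a list of dicts, best first, with "p" (0 to 1); they miss things now and then, are a little off and sometimes report something else, mostly with a low value. They report only what shows in the picture. A call takes as long as a camera call. They do not tell look-alikes from the thing itself.
- arm.recognise(picture, label): "centre" ([x, y, z] in m, in world coordinates, good to about 4 mm: the middle of the surface that is visible of it).
The state is a dict: "time": time; "joints": joint angles; "qvel": joint speeds; "joint_efforts": joint torques, N m; "eef_pos": TCP position; "orientation": TCP orientation; "wrist_force": force on the tool from outside, world axes, zero at the start; "ft_torque": the same for the moment, N m; "opening": finger opening in m.
Only numpy, scipy, OpenCV 4.12 (cv2) and the standard library are available. Lean on these libraries where they do the work, as an engineer would, in place of code of your own. Each camera call takes 0.05 s, during which the arm holds its last target.

## Working session

There is one attempt and no reset: what is moved stays moved. The work goes in short steps, Python scripts to look and compute and a shell command to move; the robot and the scene stay as the last step left them, time stands still between calls to the robot, and variables do not carry over. Pictures are saved under pics/ and viewed, and the job is handed in when it is done.

```bash
mkdir -p pics; ls
python3 - <<'E'
from station import arm
import cv2
s=arm.get_state()
print(s)
for n in("scene","top"):
    im=arm.get_image(n)
    cv2.imwrite(f"pics/{n}0.png",im["pixels"][:,:,::-1])
    print(n,im["camera_matrix"],im["origin"],im["attitude"])
    for l in["case","lid_middle","thumb_plate","bottle","stopwatch","spanner","lid_edge","bolt_nose","hinge_line"]:
        try: print(l,arm.recognise(im,l))
        except Exception as e: print(l,e)
E
```

```text
pics
{'time': 0.0, 'joints': array([-1.37659842e+00,  1.24512788e-01,  1.65170306e+00,  1.52918039e-05,
        1.36749632e+00, -8.26099035e-02]), 'qvel': array([ 0.00032065, -0.00024182,  0.00050016, -0.0004115 ,  0.00181549,
        0.00027275]), 'joint_efforts': array([ 1.80679137e-03, -4.23611641e+01, -3.65452087e+01, -7.52596236e-06,
        6.80025856e-03, -8.45525250e-06]), 'eef_pos': array([ 0.17748546, -0.6246521 ,  0.23003087]), 'orientation': array([[ 9.61933605e-01,  2.73282975e-01, -3.94326151e-04],
       [ 2.73283193e-01, -9.61931369e-01,  2.08255602e-03],
       [ 1.89812409e-04, -2.11104333e-03, -9.99997754e-01]]), 'wrist_force': array([-0.62079619,  0.53940963,  0.24284884]), 'ft_torque': array([-0.01756395,  0.01037804,  0.00458678]), 'opening': 0.08559707026375278}
scene [[570.12897181   0.         317.53105118]
 [  0.         570.12897181 249.09901833]
 [  0.           0.           1.        ]] [0.17005189 0.84238029 0.76215763] [[-0.89191291 -0.26555286  0.36602327]
 [-0.45193995  0.49563116 -0.74168728]
 [ 0.01554464 -0.82694101 -0.56207378]]
case [{'centre': [
[... 1135 characters left out ...]
.0612], 'p': 0.64}]
lid_middle [{'centre': [0.6803, -0.2893, 0.0566], 'p': 0.79}, {'centre': [0.5894, -0.0158, 0.1317], 'p': 0.7}]
thumb_plate [{'centre': [0.6658, -0.2925, 0.0676], 'p': 0.74}]
bottle [{'centre': [0.5273, -0.1947, 0.0837], 'p': 0.57}]
stopwatch [{'centre': [0.4646, 0.1261, 0.0131], 'p': 0.72}]
spanner [{'centre': [0.6856, -0.0326, 0.0029], 'p': 0.64}]
lid_edge [{'centre': [0.6783, -0.283, 0.0573], 'p': 0.69}, {'centre': [0.5913, -0.0198, 0.1275], 'p': 0.67}]
bolt_nose [{'centre': [0.6672, -0.2924, 0.0676], 'p': 0.61}, {'centre': [0.6254, -0.0189, 0.1528], 'p': 0.56}]
hinge_line [{'centre': [0.6738, -0.287, 0.0563], 'p': 0.81}, {'centre': [0.5412, -0.0298, 0.0568], 'p': 0.8}]
```

View pics/scene0.png

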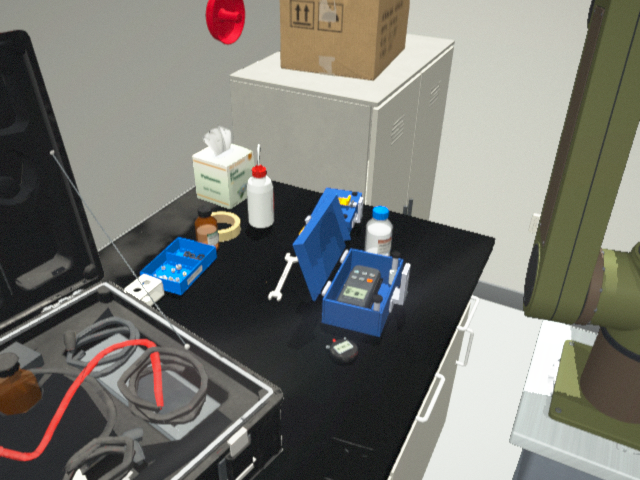

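View pics/top0.png

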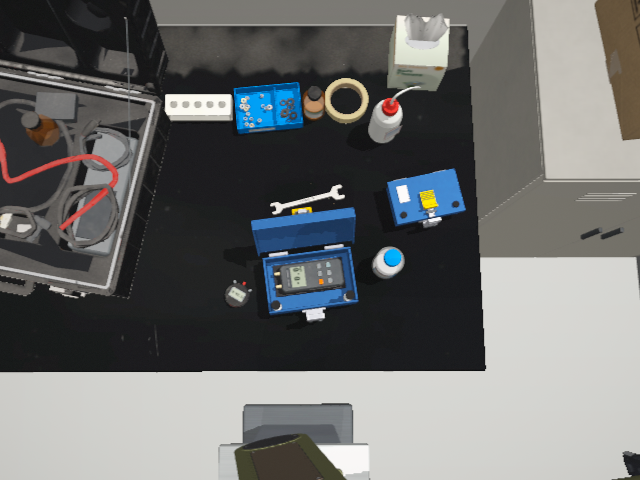

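Two candidates look like the case. The open blue one is at top (310,270) / scene (360,290), with its lid standing and the manometer inside. The closed blue one is at top (427,197), and it is smaller. The open, larger one fits, so I'll enlarge it to confirm.

Run:
```python
import cv2
a=cv2.imread("pics/top0.png")[175:335,220:420]
cv2.imwrite("pics/topc.png",cv2.resize(a,None,fx=4,fy=3.75,interpolation=cv2.INTER_CUBIC)[:600])
a=cv2.imread("pics/scene0.png")[180:340,260:460]
cv2.imwrite("pics/scenec.png",cv2.resize(a,None,fx=4,fy=3.75,interpolation=cv2.INTER_CUBIC)[:600])
```

```text
(no output)
```

View pics/topc.png

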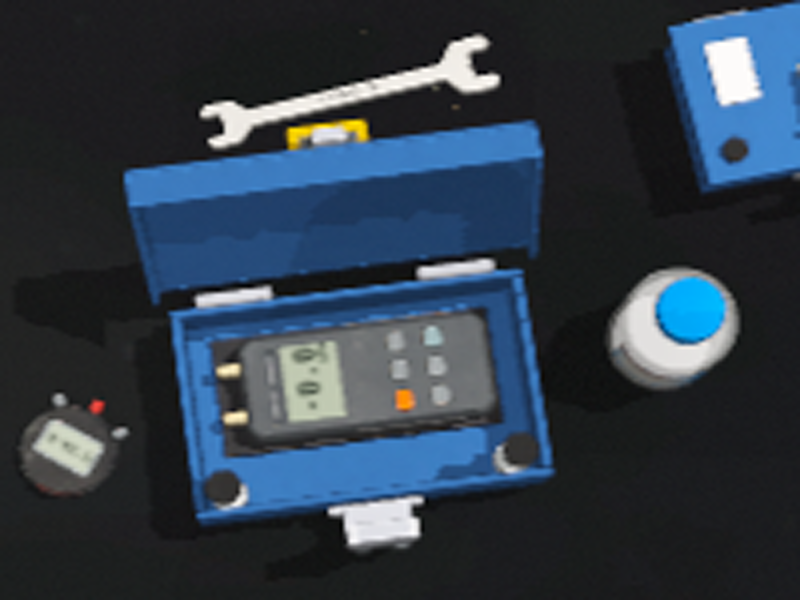

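View pics/scenec.png

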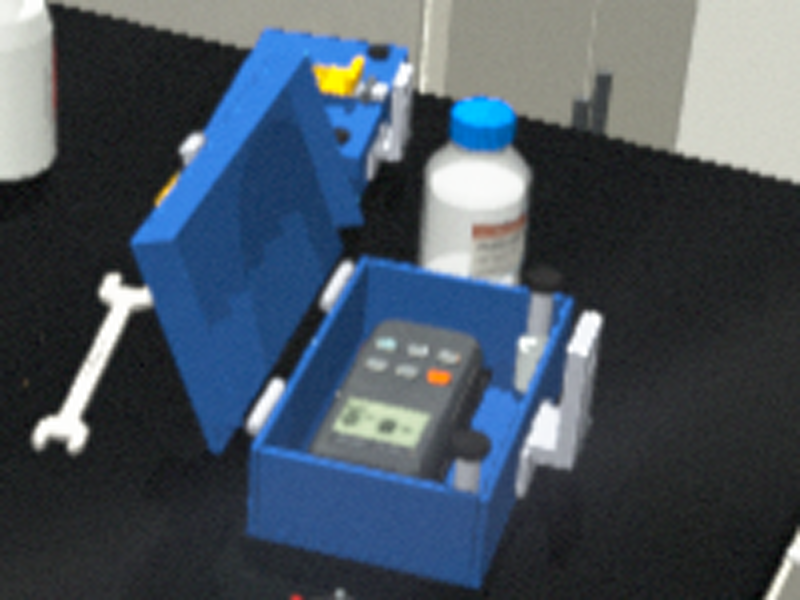

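```bash
cat > h.py <<'E'
import numpy as np
from scipy.optimize import least_squares
def P(im,X):
    c=(np.asarray(X)-im["origin"])@np.array(im["attitude"])
    q=c@np.array(im["camera_matrix"]).T
    return q[:,:2]/q[:,2:]
def R(t): return np.array([[np.cos(t),-np.sin(t),0],[np.sin(t),np.cos(t),0],[0,0,1]])
def W(p,X): return np.asarray(X)@R(p[2]).T+[p[0],p[1],0]
def lidpt(th,d,h,y):  # d from hinge to free edge, h above hinge axis (level)
    return [.062-d*np.cos(th)+h*np.sin(th), y, .06+d*np.sin(th)+h*np.cos(th)]
E
python3 - <<'E'
from station import arm
from h import *
s=arm.get_image("scene");t=arm.get_image("top")
rim=np.array([[.06,.095,.06],[.06,-.095,.06],[-.06,.095,.06],[-.06,-.095,.06]])
tp=np.array([[172,312],[523,270],[197,515],[552,475]])/[4,3.75]+[220,175]
sp=np.array([[248,452],[365,258],[483,498],[572,298]])/[4,3.75]+[260,180]
f=lambda p:np.r_[(P(t,W(p,rim))-tp).ravel(),(P(s,W(p,rim))-sp).ravel()]
r=least_squares(f,[.53,-.03,.1]);p=r.x;print(p,r.fun.round(1))
# lid: outer top-edge corners
tl=np.array([[125,172],[540,122]])/[4,3.75]+[220,175]
sl=np.array([[133,243]])/[4,3.75]+[260,180]
for th in np.arange(1.65,1.92,.05):
  for h in (.016,):
    a=P(t,W(p,[lidpt(th,.13,h,.102),lidpt(th,.13,h,-.102)]));b=P(s,W(p,[lidpt(th,.13,h,.102)]))
    print(round(th,2),(a-tl).round(1).ravel(),(b-sl).round(1).ravel())
print(arm.get_state()["time"])
E
```

```text
[ 0.49522884 -0.03532267  0.12240776] [-0.3 -0.5 -0.3 -0.1 -0.2  1.3  0.3  0.8 -0.8 -1.5 -1.2 -0.9  0.4  0.7
  0.5 -0.3]
1.65 [ 1.7 13.4  1.9 14. ] [13.3 -1.9]
1.7 [ 1.4 10.4  1.4 11. ] [10.1 -1.9]
1.75 [1.1 7.4 0.9 8.1] [ 6.8 -1.8]
1.8 [0.9 4.5 0.4 5.3] [ 3.7 -1.5]
1.85 [ 0.7  1.7 -0.2  2.5] [ 0.6 -1.1]
1.9 [ 0.4 -0.9 -0.7 -0.1] [-2.4 -0.5]
1.1
```

The enlarged crop confirms it: the open case with the manometer and two black-capped buffers, its lid standing and the strike plate at the front. The strike plate's top edge is visible, so I can estimate the slot height from it (slot centre = top − 22 mm). I'll also work out the approach.

Run:
```python
from station import arm
from h import *
import cv2
s=arm.get_image("scene");t=arm.get_image("top")
p=[.4952,-.0353,.1224]
for nm,im,u0,u1 in(("s",s,(375,235),(425,305)),("t",t,(290,295),(340,330))):
    a=im["pixels"][u0[1]:u1[1],u0[0]:u1[0],::-1]
    k=10 if nm=="t" else 8
    a=cv2.resize(a,None,fx=k,fy=k,interpolation=cv2.INTER_CUBIC)
    for dz,c in((-.008,(0,0,255)),(0,(0,255,0)),(.008,(0,255,255))):
        b=[[x,y,.104+dz] for x,y in((-.076,.018),(-.076,-.018),(-.086,-.018),(-.086,.018))]
        q=((P(im,W(p,b))-u0+.5)*k).astype(np.int32)
        cv2.polylines(a,[q],True,c,1)
    cv2.imwrite(f"pics/strike_{nm}.png",a)
T=arm.get_state()
print(T["time"])
for n,c in(("above",[.15,.06,.27]),("behind",[.15,.06,.13]),("end",[.03,.06,.13]),("thumb",[-.014,0,.1])):
    w=W(p,[c])[0]; print(n,w, np.hypot(w[0],w[1]))
o=T["orientation"];print(np.degrees(np.arctan2(o[1,0],o[0,0])))
```

```text
1.2
above [0.63675209 0.0425653  0.27      ] 0.6381732005643517
behind [0.63675209 0.0425653  0.13      ] 0.6381732005643517
end [0.51764988 0.02791395 0.13      ] 0.5184019526844982
thumb [ 0.48130474 -0.03700932  0.1       ] 0.48272553717407346
15.861563608917104
```

View pics/strike_s.png

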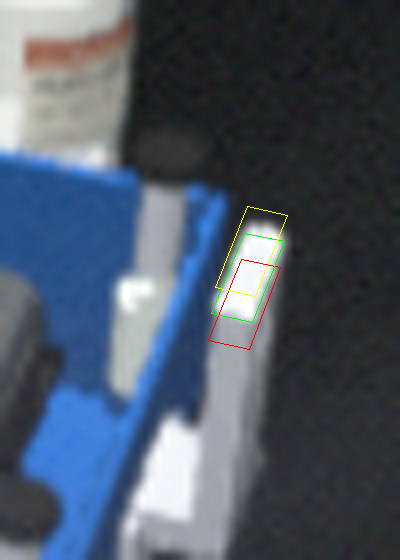

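View pics/strike_t.png

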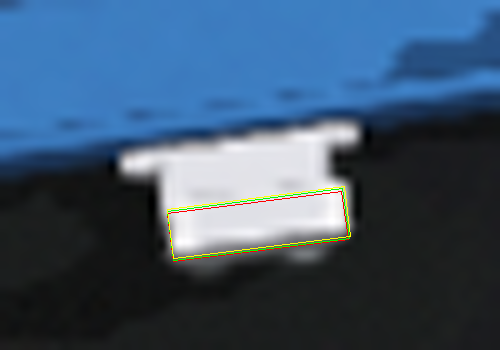

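The green outline (nominal, +0 mm) fits best, perhaps 1 mm low, so the slot should be near nominal height; feeling will confirm that. Now I'll lift, align with the case and go behind the lid.

```bash
python3 -m pendant '[{"claw":255,"linear":[0,0,-50],"yaw":0.1545},{"claw":255,"linear":[33.5,-38,0],"yaw":0},{"claw":255,"linear":[33.5,-38,0],"yaw":0},{"claw":255,"linear":[33.5,-38,0],"yaw":0},{"claw":255,"linear":[33.5,-38,0],"yaw":0},{"claw":255,"linear":[33.5,-38,0],"yaw":0},{"claw":255,"linear":[33.5,-38,0],"yaw":0},{"claw":255,"linear":[33.5,-38,0],"yaw":0}]' 40
python3 -m pendant '[{"claw":255,"linear":[33.5,-38,0],"yaw":0},{"claw":255,"linear":[33.5,-38,0],"yaw":0},{"claw":255,"linear":[33.5,-38,0],"yaw":0},{"claw":255,"linear":[33.5,-38,0],"yaw":0},{"claw":255,"linear":[33.5,-38,0],"yaw":0},{"claw":255,"linear":[33.5,-38,0],"yaw":0},{"claw":255,"linear":[33.5,-38,0],"yaw":0},{"claw":255,"linear":[33.5,-38,0],"yaw":0}]'
```

```text
time: 2.2
eef_pos: [0.3786, -0.3312, 0.2816]
orientation: [[0.993, 0.122, 0.001], [0.122, -0.993, -0.001], [0.001, 0.001, -1.0]]
wrist_force: [1.0, 0.5, 0.1]
opening: -0.0
time: 3.2
eef_pos: [0.6076, 0.0033, 0.2815]
orientation: [[0.993, 0.122, 0.001], [0.122, -0.993, -0.0], [0.001, 0.0, -1.0]]
wrist_force: [-0.2, -1.0, 0.1]
opening: -0.0001
```

```bash
python3 -m pendant '[{"claw":255,"linear":[15,-15,0],"yaw":0},{"claw":255,"linear":[0,0,0],"yaw":0},{"claw":255,"linear":[0,0,0],"yaw":0}]'
python3 - <<'E'
from station import arm
from h import *
s=arm.get_state();p=np.array([.4952,-.0353,.1224])
print((np.r_[s["eef_pos"][:2]-p[:2],s["eef_pos"][2]]@R(p[2])))
E
```

```text
time: 3.58
eef_pos: [0.6194, 0.0174, 0.2813]
orientation: [[0.993, 0.121, -0.0], [0.121, -0.993, -0.001], [-0.0, 0.0, -1.0]]
wrist_force: [-0.2, -0.8, -0.2]
opening: 0.0001
[0.12973308 0.03717204 0.28128744]
```

```bash
python3 -m pendant '[{"claw":255,"linear":[25,-23,0],"yaw":0},{"claw":255,"linear":[0,0,50],"yaw":0},{"claw":255,"linear":[0,0,50],"yaw":0},{"claw":255,"linear":[0,0,50],"yaw":0},{"claw":255,"linear":[0,0,0],"yaw":0}]'
python3 - <<'E'
from station import arm
import cv2
for n in("scene","top"):
    im=arm.get_image(n); a=im["pixels"][:,:,::-1]
    a=a[150:360,240:500] if n=="scene" else a[150:340,200:440]
    cv2.imwrite(f"pics/b_{n}.png",cv2.resize(a,None,fx=2.8,fy=2.8))
E
```

```text
time: 4.2
eef_pos: [0.6378, 0.043, 0.1262]
orientation: [[0.993, 0.12, -0.01], [0.12, -0.993, -0.0], [-0.01, -0.001, -1.0]]
wrist_force: [-0.3, -0.6, -0.4]
opening: -0.0
```

View pics/b_scene.png

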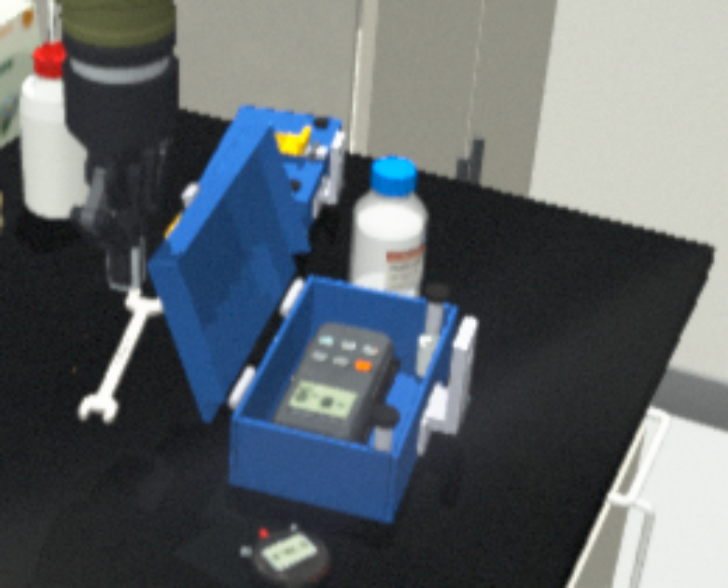

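The fingers are behind the lid's left half at about (125,265), clear of it. I'll push forward gently.

```bash
python3 -m pendant '[{"claw":255,"linear":[-15,0,0],"yaw":0},{"claw":255,"linear":[-15,0,0],"yaw":0},{"claw":255,"linear":[-10,0,0],"yaw":0},{"claw":255,"linear":[-10,0,0],"yaw":0},{"claw":255,"linear":[-10,0,0],"yaw":0},{"claw":255,"linear":[-10,0,0],"yaw":0}]'
python3 -m pendant '[{"claw":255,"linear":[-10,0,0],"yaw":0},{"claw":255,"linear":[-10,0,0],"yaw":0},{"claw":255,"linear":[-10,0,0],"yaw":0}]'
python3 - <<'E'
from station import arm
import cv2
im=arm.get_image("scene"); a=im["pixels"][150:360,240:500,::-1]
cv2.imwrite(f"pics/c_scene.png",cv2.resize(a,None,fx=2.8,fy=2.8))
E
```

```text
time: 5.05
eef_pos: [0.5716, 0.0358, 0.1312]
orientation: [[0.993, 0.122, -0.0], [0.122, -0.993, 0.0], [-0.0, -0.0, -1.0]]
wrist_force: [1.2, 0.5, 0.2]
opening: -0.0002
time: 5.42
eef_pos: [0.5415, 0.0321, 0.1308]
orientation: [[0.993, 0.122, -0.001], [0.122, -0.993, 0.0], [-0.001, -0.0, -1.0]]
wrist_force: [0.9, 0.2, -0.1]
opening: -0.0
```

View pics/c_scene.png

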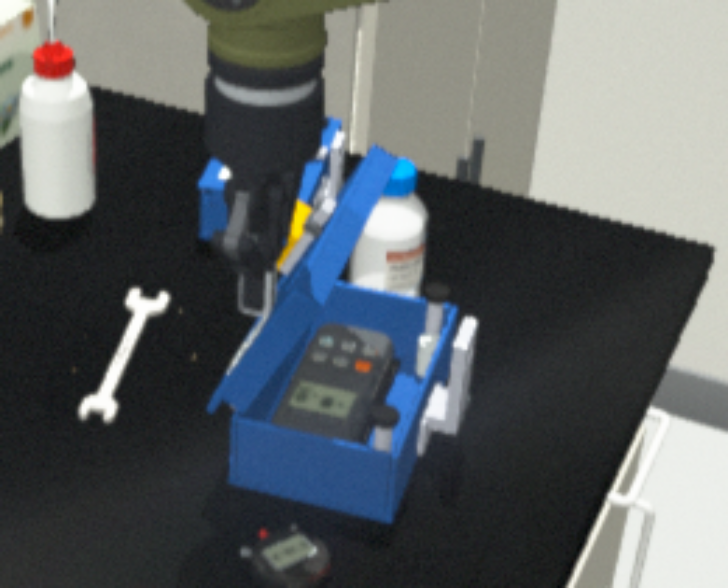

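The lid has swung forward past upright, about to fall. I'll push a little further and let it drop.

```bash
python3 -m pendant '[{"claw":255,"linear":[-10,0,0],"yaw":0},{"claw":255,"linear":[-10,0,0],"yaw":0},{"claw":255,"linear":[0,0,-10],"yaw":0},{"claw":255,"linear":[0,0,-10],"yaw":0},{"claw":255,"linear":[0,0,0],"yaw":0},{"claw":255,"linear":[0,0,0],"yaw":0}]'
python3 - <<'E'
from station import arm
import cv2
for n in("scene","top"):
    im=arm.get_image(n); a=im["pixels"][:,:,::-1]
    a=a[150:360,240:500] if n=="scene" else a[150:340,200:440]
    cv2.imwrite(f"pics/d_{n}.png",cv2.resize(a,None,fx=2.8,fy=2.8))
    print(arm.recognise(im,"thumb_plate"))
E
```

```text
time: 6.22
eef_pos: [0.523, 0.0298, 0.1516]
orientation: [[0.993, 0.122, 0.0], [0.122, -0.993, -0.0], [0.0, 0.0, -1.0]]
wrist_force: [0.9, -0.2, 0.5]
opening: -0.0001
[{'centre': [0.4731, -0.031, 0.0949], 'p': 0.71}]
[{'centre': [0.476, -0.0388, 0.0933], 'p': 0.81}, {'centre': [0.6647, -0.2947, 0.0669], 'p': 0.76}, {'centre': [0.4949, -0.0665, 0.0796], 'p': 0.62}]
```

View pics/d_scene.png

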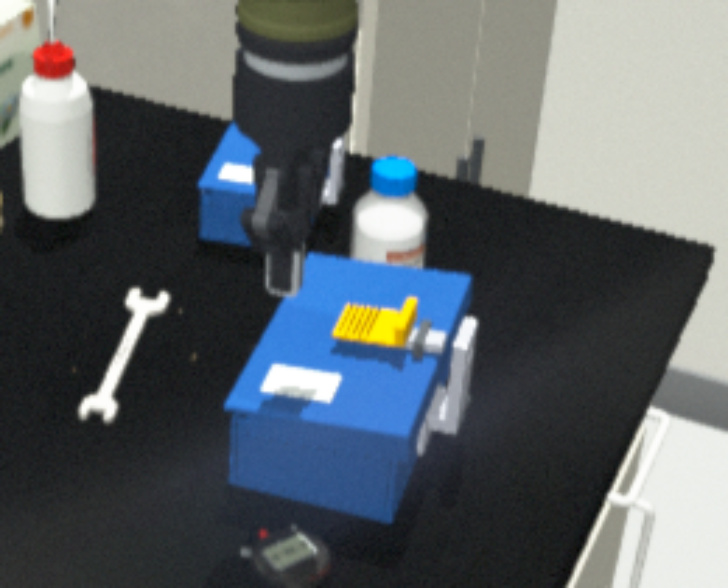

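View pics/d_top.png

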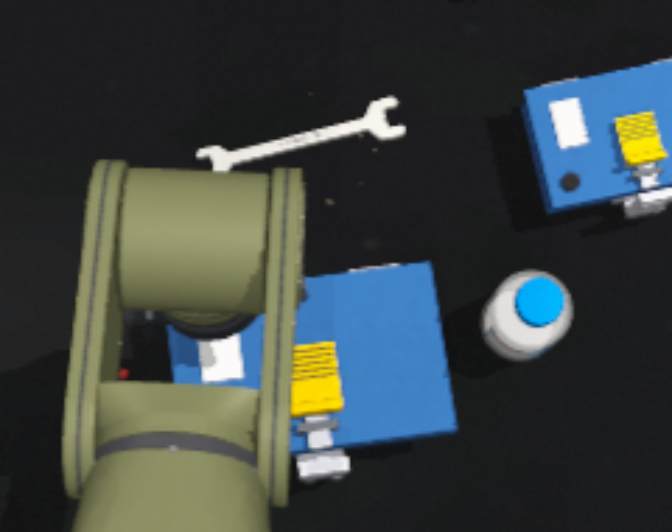

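The lid is down on its buffers and the yellow thumb plate is drawn back at scene crop (375,325). Next I'll position above the plate, behind the rib.

```bash
python3 -m pendant '[{"claw":255,"linear":[-24,30.5,0],"yaw":0},{"claw":255,"linear":[-23.5,30.5,0],"yaw":0},{"claw":255,"linear":[0,0,30],"yaw":0},{"claw":255,"linear":[0,0,14],"yaw":0},{"claw":255,"linear":[0,0,0],"yaw":0}]'
python3 - <<'E'
from station import arm
import cv2
from h import *
im=arm.get_image("scene"); a=im["pixels"][220:320,320:450,::-1]
cv2.imwrite(f"pics/e_scene.png",cv2.resize(a,None,fx=6,fy=6,interpolation=cv2.INTER_CUBIC))
s=arm.get_state();p=np.array([.4952,-.0353,.1224])
print((np.r_[s["eef_pos"][:2]-p[:2],s["eef_pos"][2]]@R(p[2])), s["wrist_force"])
E
```

```text
time: 7.05
eef_pos: [0.4821, -0.0362, 0.1058]
orientation: [[0.992, 0.122, -0.003], [0.122, -0.992, 0.001], [-0.003, -0.001, -1.0]]
wrist_force: [0.3, 0.1, -0.3]
opening: -0.0001
[-0.01226027  0.00053744  0.10700744] [0.51255131 0.38165592 0.07443669]
```

View pics/e_scene.png

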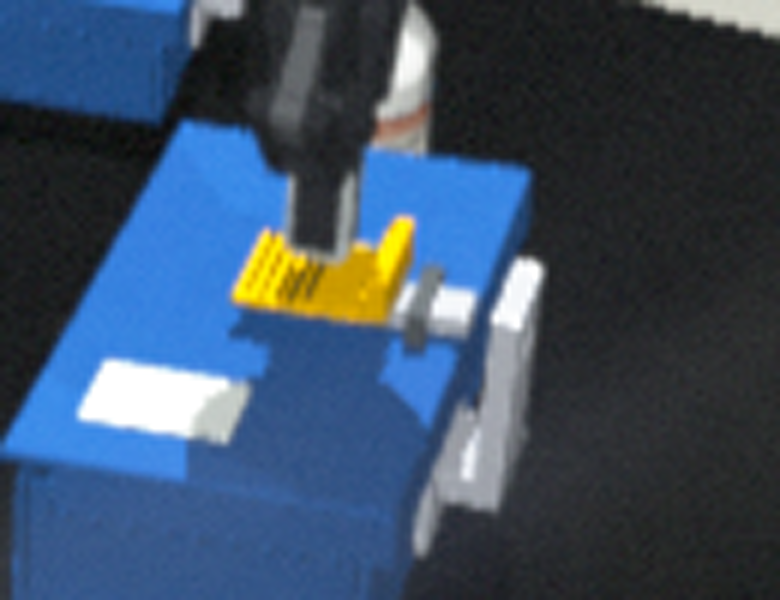

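The finger tips sit just above the plate, behind the rib. I'll press down in steps while reading the force.

```bash
python3 -m pendant '[{"claw":255,"linear":[0,0,5],"yaw":0},{"claw":255,"linear":[0,0,3],"yaw":0},{"claw":255,"linear":[0,0,0],"yaw":0}]'
python3 -m pendant '[{"claw":255,"linear":[0,0,2],"yaw":0},{"claw":255,"linear":[0,0,0],"yaw":0}]'
python3 -m pendant '[{"claw":255,"linear":[0,0,2],"yaw":0},{"claw":255,"linear":[0,0,0],"yaw":0}]'
```

```text
time: 7.48
eef_pos: [0.4831, -0.0365, 0.0993]
orientation: [[0.992, 0.122, -0.0], [0.122, -0.992, 0.0], [-0.0, -0.0, -1.0]]
wrist_force: [-0.2, -0.0, 0.4]
opening: -0.0
time: 7.72
eef_pos: [0.483, -0.0366, 0.0973]
orientation: [[0.993, 0.122, -0.0], [0.122, -0.993, 0.0], [-0.0, -0.0, -1.0]]
wrist_force: [-1.0, -0.2, 0.0]
opening: -0.0
time: 7.98
eef_pos: [0.483, -0.0367, 0.0953]
orientation: [[0.993, 0.122, -0.0], [0.122, -0.993, -0.0], [-0.0, 0.0, -1.0]]
wrist_force: [-0.3, 1.2, 1.2]
opening: 0.0001
```

```bash
python3 -m pendant '[{"claw":255,"linear":[0,0,2],"yaw":0},{"claw":255,"linear":[0,0,2],"yaw":0},{"claw":255,"linear":[0,0,0],"yaw":0}]'
python3 -m pendant '[{"claw":255,"linear":[-3,0,0],"yaw":0},{"claw":255,"linear":[-3,0,0],"yaw":0},{"claw":255,"linear":[0,0,0],"yaw":0}]'
python3 -m pendant '[{"claw":255,"linear":[-3,0,0],"yaw":0},{"claw":255,"linear":[0,0,0],"yaw":0}]'
python3 - <<'E'
from station import arm
import cv2
im=arm.get_image("scene"); a=im["pixels"][220:320,320:450,::-1]
cv2.imwrite(f"pics/f_scene.png",cv2.resize(a,None,fx=6,fy=6,interpolation=cv2.INTER_CUBIC))
E
```

```text
time: 8.35
eef_pos: [0.4827, -0.0367, 0.0915]
orientation: [[0.993, 0.122, -0.001], [0.122, -0.993, -0.0], [-0.001, 0.0, -1.0]]
wrist_force: [-3.5, -0.2, 5.1]
opening: -0.0003
time: 8.72
eef_pos: [0.4776, -0.0375, 0.0919]
orientation: [[0.993, 0.122, 0.002], [0.122, -0.993, -0.0], [0.002, 0.001, -1.0]]
wrist_force: [2.3, -0.9, 4.2]
opening: -0.0
time: 8.98
eef_pos: [0.4742, -0.0379, 0.0915]
orientation: [[0.993, 0.122, 0.0], [0.122, -0.993, -0.0], [0.0, 0.0, -1.0]]
wrist_force: [0.5, -0.9, 4.7]
opening: 0.0001
```

View pics/f_scene.png

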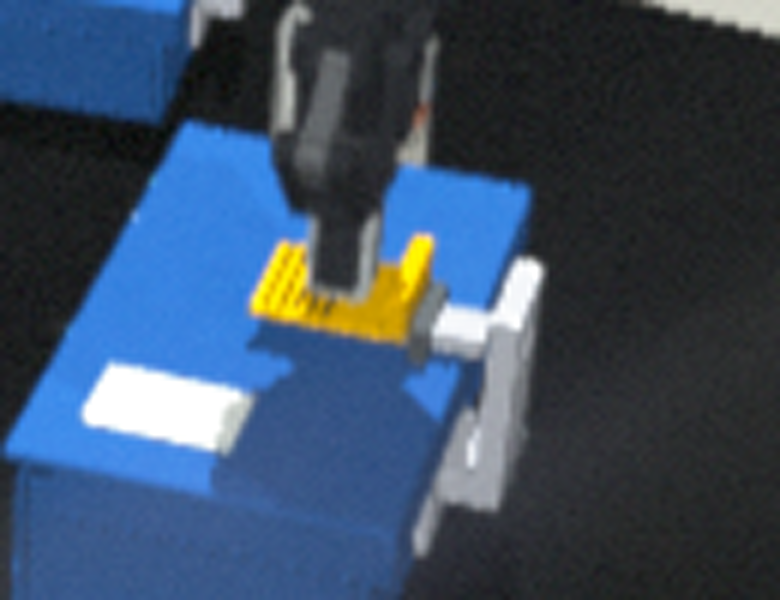

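The bolt is moving forward with the finger and its nose is at the plate (485,335). I'll keep feeling forward.

```bash
python3 -m pendant '[{"claw":255,"linear":[-2,0,0],"yaw":0},{"claw":255,"linear":[0,0,0],"yaw":0}]'
python3 -m pendant '[{"claw":255,"linear":[-2,0,0],"yaw":0},{"claw":255,"linear":[0,0,0],"yaw":0}]'
python3 -m pendant '[{"claw":255,"linear":[-2,0,0],"yaw":0},{"claw":255,"linear":[0,0,0],"yaw":0}]'
python3 - <<'E'
from station import arm
import cv2
im=arm.get_image("scene"); a=im["pixels"][220:320,320:450,::-1]
cv2.imwrite(f"pics/g_scene.png",cv2.resize(a,None,fx=6,fy=6,interpolation=cv2.INTER_CUBIC))
E
```

```text
time: 9.28
eef_pos: [0.4721, -0.0381, 0.0914]
orientation: [[0.993, 0.122, 0.0], [0.122, -0.993, -0.0], [-0.0, 0.0, -1.0]]
wrist_force: [2.5, -1.7, 4.1]
opening: -0.0001
time: 9.52
eef_pos: [0.47, -0.0383, 0.0913]
orientation: [[0.993, 0.122, -0.0], [0.122, -0.993, -0.0], [-0.0, 0.0, -1.0]]
wrist_force: [1.4, -1.8, 4.9]
opening: 0.0001
time: 9.78
eef_pos: [0.468, -0.0385, 0.0913]
orientation: [[0.993, 0.122, -0.0], [0.122, -0.993, -0.0], [-0.0, 0.0, -1.0]]
wrist_force: [1.1, -2.5, 3.6]
opening: 0.0002
```

View pics/g_scene.png

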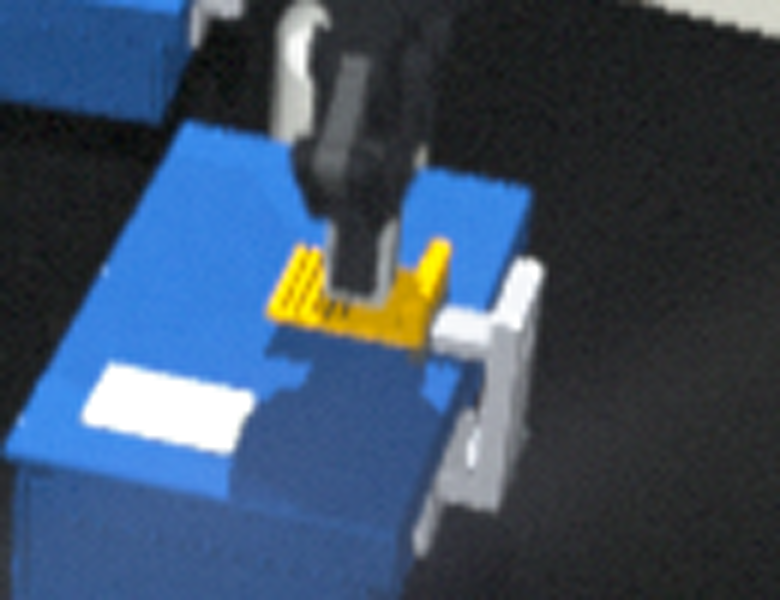

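```bash
python3 -m pendant '[{"claw":255,"linear":[-2,0,0],"yaw":0},{"claw":255,"linear":[-2,0,0],"yaw":0},{"claw":255,"linear":[0,0,0],"yaw":0}]'
python3 -m pendant '[{"claw":255,"linear":[-2,0,0],"yaw":0},{"claw":255,"linear":[0,0,0],"yaw":0}]'
python3 -m pendant '[{"claw":255,"linear":[-2,0,0],"yaw":0},{"claw":255,"linear":[0,0,0],"yaw":0}]'
python3 - <<'E'
from station import arm
import cv2
im=arm.get_image("scene"); a=im["pixels"][220:320,320:450,::-1]
cv2.imwrite(f"pics/h_scene.png",cv2.resize(a,None,fx=6,fy=6,interpolation=cv2.INTER_CUBIC))
E
```

```text
time: 10.2
eef_pos: [0.4639, -0.0389, 0.0913]
orientation: [[0.993, 0.122, -0.0], [0.122, -0.993, 0.0], [-0.0, -0.0, -1.0]]
wrist_force: [1.7, -2.0, 4.3]
opening: 0.0
time: 10.45
eef_pos: [0.462, -0.0391, 0.0912]
orientation: [[0.993, 0.122, -0.0], [0.122, -0.993, 0.0], [-0.0, -0.0, -1.0]]
wrist_force: [1.1, -0.4, 4.0]
opening: 0.0001
time: 10.7
eef_pos: [0.4599, -0.0393, 0.0912]
orientation: [[0.993, 0.122, -0.001], [0.122, -0.993, 0.0], [-0.0, -0.0, -1.0]]
wrist_force: [0.8, -0.8, 3.3]
opening: 0.0001
```

View pics/h_scene.png

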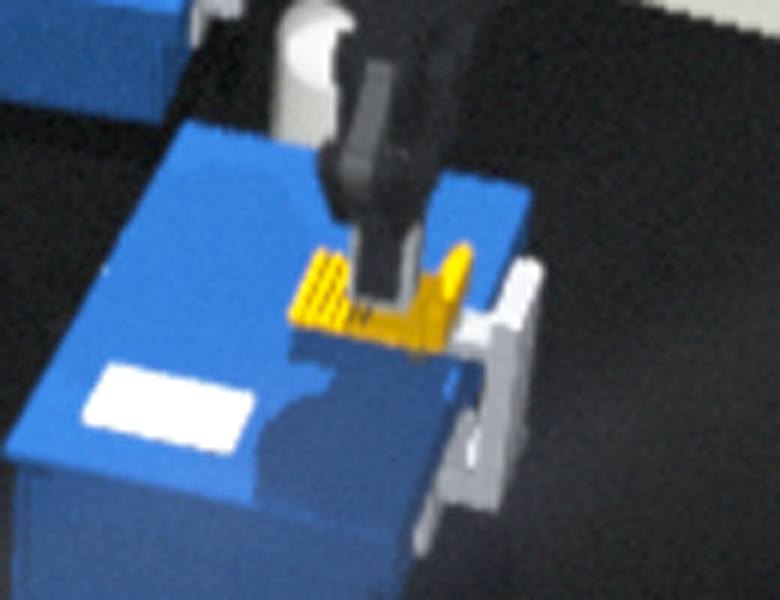

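The bolt is passing into the slot: the bar between rib and plate has shortened from about 60 px to 35 px. I'll push on until it stops at home.

```bash
for i in 1 2 3; do :; done; python3 -m pendant '[{"claw":255,"linear":[-2,0,0],"yaw":0},{"claw":255,"linear":[0,0,0],"yaw":0}]'
python3 -m pendant '[{"claw":255,"linear":[-2,0,0],"yaw":0},{"claw":255,"linear":[0,0,0],"yaw":0}]'
python3 -m pendant '[{"claw":255,"linear":[-2,0,0],"yaw":0},{"claw":255,"linear":[0,0,0],"yaw":0}]'
python3 - <<'E'
from station import arm
import cv2
im=arm.get_image("scene"); a=im["pixels"][220:320,320:450,::-1]
cv2.imwrite(f"pics/i_scene.png",cv2.resize(a,None,fx=6,fy=6,interpolation=cv2.INTER_CUBIC))
E
```

```text
time: 11.0
eef_pos: [0.458, -0.0396, 0.0913]
orientation: [[0.993, 0.122, -0.0], [0.122, -0.993, 0.0], [-0.0, -0.0, -1.0]]
wrist_force: [1.5, -0.4, 2.9]
opening: 0.0001
time: 11.25
eef_pos: [0.456, -0.0398, 0.0912]
orientation: [[0.993, 0.122, -0.0], [0.122, -0.993, 0.0], [-0.0, -0.0, -1.0]]
wrist_force: [1.2, 0.7, 4.2]
opening: 0.0003
time: 11.5
eef_pos: [0.454, -0.0401, 0.0912]
orientation: [[0.993, 0.122, -0.0], [0.122, -0.993, 0.0], [-0.0, -0.0, -1.0]]
wrist_force: [1.8, 0.7, 4.5]
opening: -0.0001
```

View pics/i_scene.png

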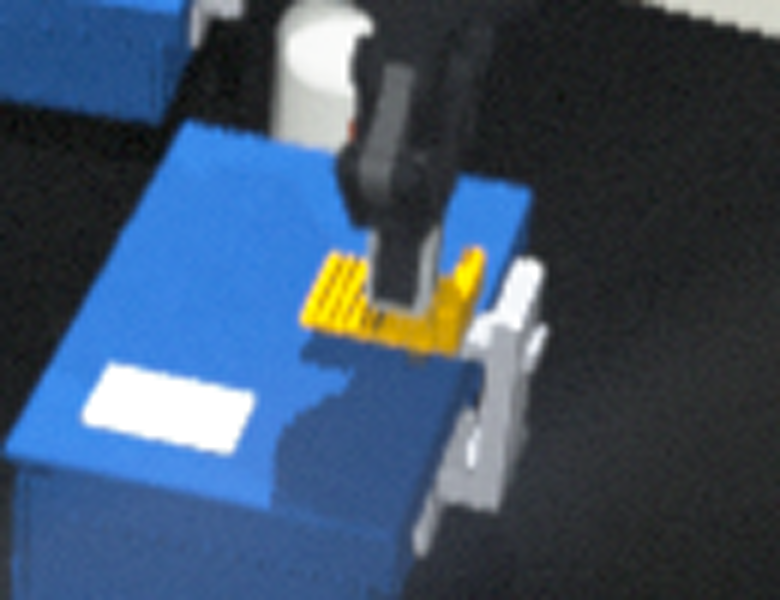

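The nose now shows in front of the plate at (540,345), so the bolt is through. The finger has begun to slip on the plate. I'll go on until the rib takes the push, to be sure it's home.

```bash
python3 -m pendant '[{"claw":255,"linear":[-2,0,0],"yaw":0},{"claw":255,"linear":[-1,0,0],"yaw":0},{"claw":255,"linear":[0,0,0],"yaw":0}]'
python3 -m pendant '[{"claw":255,"linear":[-2,0,0],"yaw":0},{"claw":255,"linear":[0,0,0],"yaw":0}]'
python3 -m pendant '[{"claw":255,"linear":[-1,0,0],"yaw":0},{"claw":255,"linear":[0,0,0],"yaw":0}]'
python3 - <<'E'
from station import arm
import cv2
im=arm.get_image("scene"); a=im["pixels"][220:320,320:450,::-1]
cv2.imwrite(f"pics/j_scene.png",cv2.resize(a,None,fx=6,fy=6,interpolation=cv2.INTER_CUBIC))
E
```

```text
time: 11.92
eef_pos: [0.4512, -0.0405, 0.0913]
orientation: [[0.993, 0.122, -0.0], [0.122, -0.993, -0.0], [-0.0, -0.0, -1.0]]
wrist_force: [1.0, 0.2, 3.5]
opening: 0.0
time: 12.18
eef_pos: [0.4492, -0.0408, 0.0913]
orientation: [[0.993, 0.122, -0.0], [0.122, -0.993, -0.0], [-0.0, 0.0, -1.0]]
wrist_force: [1.3, -0.2, 3.7]
opening: 0.0001
time: 12.42
eef_pos: [0.4483, -0.0409, 0.0913]
orientation: [[0.993, 0.122, -0.0], [0.122, -0.993, -0.0], [-0.0, -0.0, -1.0]]
wrist_force: [1.7, 0.9, 3.7]
opening: 0.0002
```

View pics/j_scene.png

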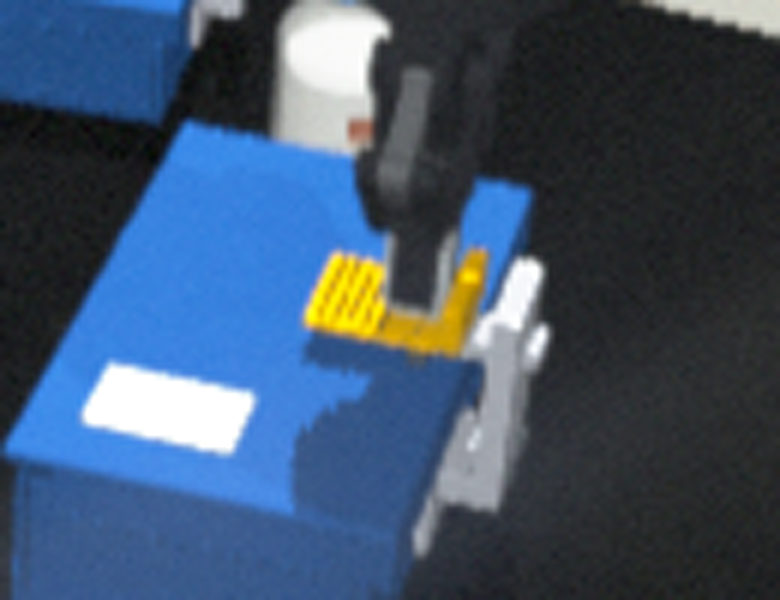

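```bash
python3 -m pendant '[{"claw":255,"linear":[-1,0,0],"yaw":0},{"claw":255,"linear":[0,0,0],"yaw":0}]'
python3 -m pendant '[{"claw":255,"linear":[-1,0,0],"yaw":0},{"claw":255,"linear":[0,0,0],"yaw":0}]'
python3 -m pendant '[{"claw":255,"linear":[-1,0,0],"yaw":0},{"claw":255,"linear":[0,0,0],"yaw":0}]'
```

```text
time: 12.72
eef_pos: [0.448, -0.0409, 0.0915]
orientation: [[0.993, 0.122, 0.002], [0.122, -0.993, 0.0], [0.002, 0.0, -1.0]]
wrist_force: [5.3, 0.8, 0.4]
opening: -0.0003
time: 12.98
eef_pos: [0.448, -0.0409, 0.0918]
orientation: [[0.993, 0.122, 0.005], [0.122, -0.993, 0.0], [0.005, 0.0, -1.0]]
wrist_force: [8.7, 1.5, -0.8]
opening: -0.0003
time: 13.22
eef_pos: [0.4481, -0.041, 0.0922]
orientation: [[0.993, 0.121, 0.008], [0.121, -0.993, 0.001], [0.008, 0.0, -1.0]]
wrist_force: [12.3, 3.9, -2.9]
opening: -0.0001
```

The rib holds firm at 12 N without moving, so the bolt is against its end stop. I'll back off 5 mm, lift clear and check.

```bash
python3 -m pendant '[{"claw":255,"linear":[3,0,0],"yaw":0},{"claw":255,"linear":[0,0,-6],"yaw":0},{"claw":255,"linear":[3,0,-10],"yaw":0},{"claw":255,"linear":[0,0,-40],"yaw":0},{"claw":255,"linear":[30,0,-50],"yaw":0},{"claw":255,"linear":[30,-40,-20],"yaw":0},{"claw":255,"linear":[30,-50,0],"yaw":0},{"claw":255,"linear":[0,0,0],"yaw":0}]'
python3 - <<'E'
from station import arm
import cv2
from h import *
p=[.4952,-.0353,.1224]
for n in("scene","top"):
    im=arm.get_image(n); a=im["pixels"][:,:,::-1]
    cv2.imwrite(f"pics/k_{n}.png",a)
    for l in("bottle","stopwatch","spanner","thumb_plate"): print(n,l,arm.recognise(im,l)[:1])
    if n=="scene":
        k=6;u0=(320,220);a=cv2.resize(a[220:320,320:450],None,fx=k,fy=k,interpolation=cv2.INTER_CUBIC)
        for b,c in((.024,(0,0,255)),(.02,(0,255,0))):
          for th in (0.02,):
            q=[lidpt(th,.076+b+d,.03,y) for d,y in((-.023,.02),(-.023,-.02),(.022,-.02),(.022,.02))]
            cv2.polylines(a,[((P(im,W(p,q))-u0+.5)*k).astype(np.int32)],True,c,1)
        cv2.imwrite("pics/k_zoom.png",a)
E
```

```text
time: 14.22
eef_pos: [0.5296, 0.0624, 0.2171]
orientation: [[0.992, 0.126, -0.002], [0.126, -0.992, 0.0], [-0.002, -0.0, -1.0]]
wrist_force: [-0.1, 0.0, -0.6]
opening: 0.0001
scene bottle [{'centre': [0.5258, -0.1866, 0.0847], 'p': 0.79}]
scene stopwatch [{'centre': [0.4648, 0.1347, 0.0121], 'p': 0.6}]
scene spanner [{'centre': [0.6808, -0.0214, 0.0056], 'p': 0.63}]
scene thumb_plate [{'centre': [0.48, 0.0082, 0.0743], 'p': 0.66}]
top bottle [{'centre': [0.5271, -0.1985, 0.0856], 'p': 0.57}]
top stopwatch []
top spanner [{'centre': [0.6896, -0.061, 0.002], 'p': 0.65}]
top thumb_plate [{'centre': [0.4567, -0.0412, 0.089], 'p': 0.93}]
```

View pics/k_zoom.png

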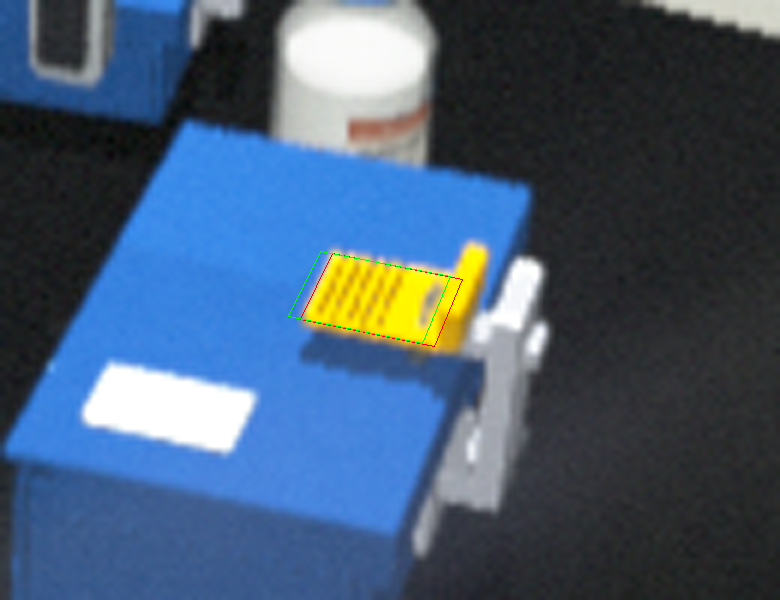

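View pics/k_top.png

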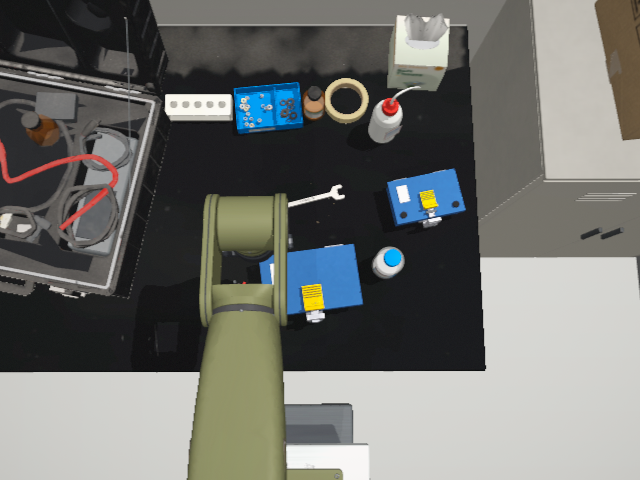

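The plate outline matches full 24 mm travel (red), the nose shows beyond the strike plate, and the lid is staying down with the arm clear. I'm handing in.

```bash
python3 -c "
from station import arm
print(arm.job_done(), arm.get_state()['time'])"
```

```text
the job is handed in; nothing more can be done
the job is handed in; nothing more can be done
```

The case is closed and bolted, and I handed the job in shortly after 14 s. No verdict was reported.

**What I did:** I tipped the lid over from behind, beside the bolt, and it dropped onto its buffers with the bolt still drawn back. I then pressed the thumb plate to about 91 mm, which took about 4–5 N. At that depth the bolt slid in on the first try. I pushed on the rib until it stood firm at about 12 N, then backed off and lifted clear. The highest force I read was about 13 N, though I only read the force at the end of each move.

**Last checks:**
- **Bolt:** the thumb plate matches the outline for full travel (24 mm), and the nose shows in front of the strike plate.
- **Lid:** it stayed down after I let go. I checked this in pictures only, without measuring its angle.
- **Arm:** it is clear of everything, and the wrist force reads about 0.
- **Bottle, stopwatch and spanner:** the scene camera puts each within about 5 mm of where it was at the start.

**Checks that failed or disagreed:**
- **Top camera:** the arm partly blocked its last picture. It missed the stopwatch and placed the spanner's middle about 28 mm to one side. The spanner end it could see had not moved, so I put that down to the blocked view.
- **Thumb plate:** the scene-camera network placed it wrongly at the end (y +0.008, z 0.074), while the top camera agreed with the outline fit.

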